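# Load a heat sink into the indexing carousel and advance it one click

## Task

Put the loose heat sink into the empty pocket of the carousel that stands at the red loading pointer and press it straight down with the stiff lifter plate beneath it until you feel it bottom on the stop, pressing home for a moment with about 20 N. Then turn the wheel by its orange pegs exactly one click counter-clockwise (seen from above), so that the loaded pocket has moved on and the next empty pocket stands at the pointer, and let go. Never press on the heat sink or the carousel with more than 35 N, do not turn the wheel the wrong way or past the click, and leave the other things on the bench where they are.

Things in the scene. Friction and masses are not known exactly. Their poses are not given: they have to be found in the camera images.
- heat_sink: the loose silver finned heat sink to be loaded, 34 x 34 x 17 mm, about 32 g, solid to the touch; origin at the centre of its underside, z up, x and y along its sides. Any of its four ways round fits the pocket
- carousel: the carousel's fixed grey round foot, 240 mm across; it cannot be moved. Origin on the wheel's vertical axis at the worktop, z up; the foot's -x side carries the red loading pointer on a short tongue, 127 mm from the axis
- hub (a point): the wheel's axis at the top of its black hub cap (43 mm over the worktop). The wheel is an aluminium disc 220 mm across, top face 36 mm over the worktop, with six square blue pockets, centres 62 mm from the axis every 60 degrees, sides radial and tangential. The two pockets next after the loading place counter-clockwise already hold heat sinks (tops 53 mm over the worktop), the others are empty
- pocket (a point): centre of the floor of the pocket to load, 36 mm over the worktop; it turns with the wheel, starts at the red pointer, and its x axis points to the wheel's axis. 36 x 36 mm inside (1 mm clearance each side); walls 14 mm high, 4 mm thick, their top 4 mm sloping out by 2 mm as a lead-in
- plate (a point): centre of the top of the dark lifter plate (28 x 28 mm) in that pocket, 9 mm above the pocket floor at the start. A part laid in rests on it. About 8 N (7 to 11 N) downward overcomes its brake; it slides straight down and stays where left. It bottoms on a stiff rubber-tipped stop under the loading place, set differently each time: home is 1 to 6 mm above the pocket floor and can only be felt
- peg (a point): centre of the top of one of six upright orange pegs of the wheel, 14 mm in diameter, 42 mm above the wheel's top face (tops 78 mm over the worktop), 98 mm from the wheel's axis, midway between pockets. This one is 30 degrees clockwise (from above) of the pocket to load: pushing it past the pointer turns the wheel the right way. It turns with the wheel
- wheel (a joint): the wheel's angle about its vertical axis in rad, 0 at the start's click, growing counter-clockwise seen from above. Sprung clicks every 1.047 rad (60 degrees); a push of about 3 to 10 N on a peg is needed to leave a click, and past halfway (0.52 rad) the wheel snaps on by itself to the next click
- screw_box: small cream carton, 45 x 70 x 22 mm, a bystander to be left alone; origin at the centre of its underside
- tape_yellow: roll of yellow tape, 68 mm across, 19 mm high, a bystander; origin at the centre of its underside
- marker_red: red marker pen, 128 mm long, a bystander; origin under its middle
- esd_brush: black antistatic brush, 195 mm long, a bystander; origin under its middle
- tape_brown: roll of brown tape, 104 mm across, 48 mm high, a bystander; origin at the centre of its underside
Mind the look-alikes: they are no part of the job. Leave any blue look-alike of the heat_sink alone.

How it is judged:
By the outcome, as a careful person would: the job done as asked, in the order asked, and still so for the second after the job is handed in, with the robot touching nothing.
It also fails if it takes over 64 s, if anything falls off the work surface, if the arm or the gripper's body presses on something with over 40 N, if the wrist force passes 120 N, or if a joint passes its speed limit or range.

## Robot

A 6-joint arm with a two-finger parallel gripper is mounted at the origin on a cart in front of the work surface, level with it; the furniture and walls round the work are solid. World frame = base frame: x ahead of the robot, y to its left, z up, the work surface at z = 0. Lengths are in m, angles in rad, forces in N, time in s.
With the tool pointing down it reaches from about 0.25 to 0.775 m from the base axis. Payload 4 kg.
Tool frame: the origin (TCP) lies on the centre line of the jaws, within the pads' length; the fingertips stand 17 mm ahead of it and the grasp point (between the pads) lies 2 mm behind it; z points along the fingers, y is the line along which they close (so a half turn about z gives the same grasp; the last joint's range is limited). The gripper opens to 94 mm and grips with 3 to 60 N. Pads are 16 mm wide; open, the fingers measure 119 mm over their backs; the gripper's body (75 mm by 177 mm) begins 78 mm behind the grasp point.
Start: joints at [-1.283, 0.087, 1.371, -0, 1.684, -0.103], TCP at [0.21, -0.509, 0.223] pointing down, gripper open.
Joint ranges: [-3.1, 3.1], [-0.76, 2.03], [0.27, 2.55], [-1.08, 4.22], [0.17, 2.65], [-2.57, 2.57]. Speed limits (rad/s): [2.79, 2.79, 3.14, 3.14, 3.14, 3.14].

## Interface

Orientations are given as [roll, pitch, yaw] about the fixed x, y, z axes, in that order (R = Rz(yaw) Ry(pitch) Rx(roll)).
In Python, from bench import robot gives the robot as it stands.
- The arm moves only by the tool servo_tool, never from a script. Its argument "plan" is a list of rows, each a list of 7 numbers: the shift along the tool's x, y, z normalised to -1 to 1, where 1 is 0.1 m, then the turn, a rotation vector about the tool's x, y, z normalised to -1 to 1, where 1 is pi/2 rad, then the finger opening in mm, from 0 to 94. In form: [[x, y, z, ax, ay, az, gripper], ...]. A call has 1 to 12 rows; each row is the pose to reach, as a shift and turn from the pose commanded when the call began, along the tool's axes at that moment; what a row does not reach only later rows make up. A row lasts 1/12 s, in which the tool goes at most 41.7 mm and 7.16 degrees, less where a joint would pass 70% of its speed; a pose out of reach is approached as far as the arm can. A call with a number of a shift or a turn outside -1 to 1 is refused whole. A call with a gripper value outside its range is refused whole. The fingers move at their own pace and stop on an object; the grip force is fixed at half the most. Time passes only in rows, so rows that repeat a pose let the fingers close. It gives the time, the measured TCP pose, the force, the opening and the grip force at its end, in the units of the state.
- robot.get_obs(): the state, without advancing time (a new reading comes with each control period).
- robot.snapshot(name): name is "scene" or "top" or "wrist"; returns the picture (480x640x3 uint8, red, green, blue); there is no depth.
- robot.camera_params(name): a dict with "camera_matrix" (3x3 intrinsics, pixels), "rvec" (rotation vector, rad) and "tvec" (3), from world to camera coordinates, as OpenCV has them; the wrist camera has in their place "tool_from_camera" (4x4, takes a point from camera to tool coordinates, whose origin is the TCP and whose axes are the flange's). Camera axes: x right, y down, z forward; pixel columns grow to the right and rows downward; lengths in m; the calibration is good to about 2 mm. A picture is of the moment at which its call begins: read the wrist's pose just before it. camera_params takes no time and is no camera call.
- robot.close_job(): hands the job in; it is judged then, once.
Trained networks look in the newest picture that a camera, given by its name, has taken for a name from the list of things; names that differ only in an ending like _2 or _b are one class to them, and where a whole thing is asked for, a point or a joint stands for the part that bears it (a point fixed in the world has none). Each returns a list of dicts, best first, with "conf" (0 to 1); they miss things now and then, are a little off and sometimes report something else, mostly with a low value. They report only what shows in the picture. A call takes as long as a camera call. They do not tell look-alikes from the thing itself.
- robot.find_in(thing, camera): "extent" ([centre column, centre row, width, height] in pixels, round what is visible of it).
The state is a dict: "time": time; "joint_positions": joint angles; "qvel": joint speeds; "joint_torque": joint torques, N m; "tool_pos": TCP position; "ee_rot": TCP orientation; "wrist_force": force on the tool from outside, world axes, zero at the start; "wrist_torque": the same for the moment, N m; "width": finger opening in m; "finger_force": force on a finger pad.
Only numpy, scipy, OpenCV 4.12 (cv2) and the standard library are available. Lean on these libraries where they do the work, as an engineer would, in place of code of your own. Each camera call takes 0.05 s, during which the arm holds its last target. There are 200 camera calls.

## Working session

There is one attempt and no reset: what is moved stays moved. The work goes in short steps, Python scripts to look and compute and a tool call to move; the robot and the scene stay as the last step left them, time stands still between calls to the robot, and variables do not carry over. Pictures are saved under pics/ and viewed, at most 10 in all, crops included, and the job is handed in when it is done.

Besides the shell and the picture viewer there is one more tool, called after "Call:" in YAML: its name, and indented under it one key for each argument. servo_tool: Moves the arm, as the interface text tells. Scaled input: -1 to 1 covers 0.1 m each way for a shift and pi/2 rad each way for a turn. Its arguments: {"type":"object","properties":{"plan":{"type":"array","items":{"type":"array","items":{"type":"number"}}}},"required":["plan"]}

```bash
mkdir -p pics; ls; cat > h.py <<'E'
import numpy as np,cv2
from bench import robot
from scipy.spatial.transform import Rotation as R
def save(cam,n):
    im=robot.snapshot(cam); cv2.imwrite(f'pics/{n}.png',im[:,:,::-1]); return im
def ray(cam,uv,obs=None):
    p=robot.camera_params(cam);K=np.array(p['camera_matrix'])
    d=np.linalg.inv(K)@[uv[0],uv[1],1]
    if cam=='wrist':
        T=np.array(p['tool_from_camera']);o=obs or robot.get_obs()
        Rt=R.from_euler('xyz',o['ee_rot']).as_matrix()
        return Rt@T[:3,3]+o['tool_pos'],Rt@T[:3,:3]@d
    M=cv2.Rodrigues(np.array(p['rvec'],float))[0];t=np.array(p['tvec']).ravel()
    return -M.T@t,M.T@d
def at(cam,uv,z,obs=None):
    c,d=ray(cam,uv,obs);return c+d*(z-c[2])/d[2]
def proj(cam,X,obs=None):
    p=robot.camera_params(cam);K=np.array(p['camera_matrix']);X=np.atleast_2d(X).astype(float)
    if cam=='wrist':
        T=np.array(p['tool_from_camera']);o=obs or robot.get_obs()
        Rt=R.from_euler('xyz',o['ee_rot']).as_matrix()
        c=((X-o['tool_pos'])@Rt-T[:3,3])@T[:3,:3]
    else:
        M=cv2.Rodrigues(np.array(p['rvec'],float))[0];c=X@M.T+np.array(p['tvec']).ravel()
    q=c@K.T;return q[:,:2]/q[:,2:]
E
python3 - <<'E'
from h import *
print(robot.get_obs())
save('top','top0');save('scene','sc0')
for c in('top','scene'):
  for n in('heat_sink','carousel','hub','pocket','peg','plate'):
    print(c,n,[(np.round(d['extent']).astype(int).tolist(),round(d['conf'],2)) for d in robot.find_in(n,c)])
E
```

```text
pics
{'time': 0.0, 'joint_positions': array([-1.28310344e+00,  8.79067899e-02,  1.37221533e+00, -3.98724177e-05,
        1.68360677e+00, -1.03114996e-01]), 'qvel': array([-1.64307829e-04, -2.97137029e-05, -3.62834395e-04, -1.34055464e-04,
       -1.58512094e-05,  3.65731469e-04]), 'joint_torque': array([-1.29118296e-03, -3.40178096e+01, -3.02427399e+01,  7.14873383e-02,
        3.28594493e-02, -1.74272823e-04]), 'tool_pos': array([ 0.20934553, -0.50805145,  0.22135024]), 'ee_rot': array([-3.13946368e+00, -1.80469818e-04,  3.90803245e-01]), 'wrist_force': array([-0.61236597,  0.30022467,  0.00175594]), 'wrist_torque': array([-0.0539531 ,  0.00519926,  0.06958722]), 'finger_force': 0.0, 'width': 0.0938877125286366}
top heat_sink [([243, 301, 19, 18], 0.75), ([235, 272, 9, 11], 0.49)]
top carousel [([344, 256, 84, 93], 0.67)]
top hub [([342, 250, 81, 76], 0.57)]
top pocket [([342, 249, 83, 80], 0.87)]
top peg [([346, 249, 80, 84], 0.72), ([202, 188, 42, 42], 0.46), ([453, 280, 68, 25], 0.45)]
top plate [([354, 272, 14, 10], 0.51)]
scene heat_sink [([310, 315, 18, 18], 0.77), ([276, 308, 20, 10], 0.62)]
scene carousel [([360, 251, 99, 60], 0.77), ([357, 244, 87, 55], 0.54)]
scene hub [([358, 245, 85, 51], 0.59)]
scene pocket [([355, 244, 82, 49], 0.97), ([184, 278, 50, 34], 0.28)]
scene peg [([358, 246, 85, 52], 0.7)]
scene plate []
```

```bash
python3 - <<'E'
from h import *
a=cv2.imread('pics/top0.png')[160:360,170:500];b=cv2.imread('pics/sc0.png')[200:350,160:440]
cv2.imwrite('pics/a.png',cv2.resize(a,(792,480),interpolation=cv2.INTER_CUBIC))
for u in((243,301),(235,272)):print(at('top',u,.017))
print(at('top',(342,249),.04),at('scene',(310,315),.01),at('scene',(276,308),.01))
E
```

```text
[0.4014394  0.21697238 0.017     ]
[0.48178101 0.23942598 0.017     ]
[ 0.53689311 -0.05794327  0.04      ] [0.39812323 0.2151388  0.01      ] [0.47280577 0.24900261 0.01      ]
```

View pics/a.png

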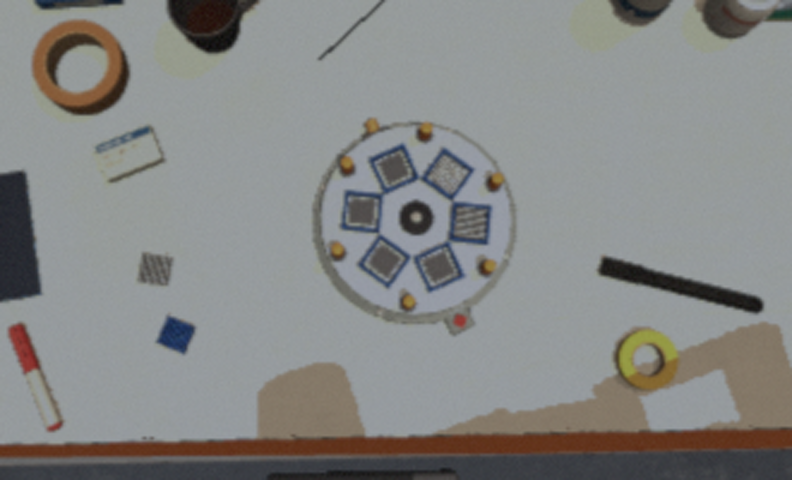

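View pics/sc0.png

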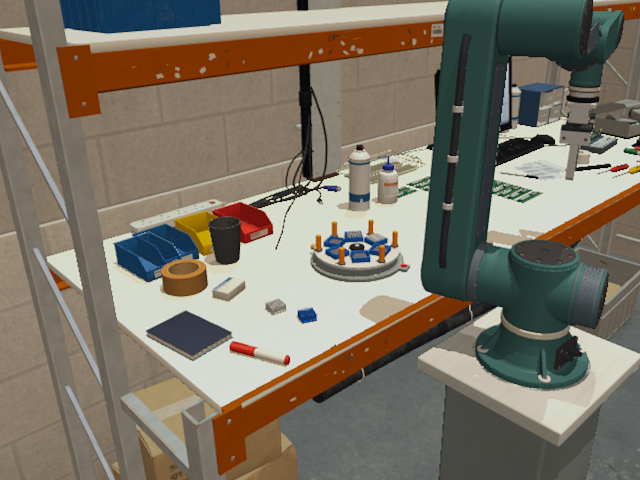

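Candidates (top image): silver finned block at (234.6, 272), blue look-alike at (243, 300), and the silver heat sinks already in the wheel at about (366, 253) and (356, 232). I choose the silver loose one. The pocket to load is at (353, 271), next to the red pointer at (361, 293). I'll move over the wheel first for a look with the wrist camera.

Call:
servo_tool:
  plan:
    - [1, -0.75, 0, 0, 0, 0, 94]
    - [1, -0.75, 0, 0, 0, 0, 94]
    - [1, -0.75, 0, 0, 0, 0, 94]

```text
time: 0.95
tool_pos: [0.2736, -0.4002, 0.2222]
ee_rot: [-3.141, -0.0, 0.389]
wrist_force: [0.7, -0.8, 0.3]
width: 0.0936
finger_force: 0.0
```

Call:
servo_tool:
  plan:
    - [1, -0.75, -0.3, 0, 0, 0, 94]
    - [1, -0.75, -0.3, 0, 0, 0, 94]
    - [1, -0.75, -0.3, 0, 0, 0, 94]

```text
time: 1.2
tool_pos: [0.3359, -0.2948, 0.252]
ee_rot: [3.141, -0.0, 0.39]
wrist_force: [0.6, -1.4, -0.3]
width: 0.0944
finger_force: 0.0
```

Call:
servo_tool:
  plan:
    - [1, -0.75, -0.3, 0, 0, 0, 94]
    - [1, -0.75, -0.3, 0, 0, 0, 94]
    - [1, -0.75, -0.3, 0, 0, 0, 94]

```text
time: 1.45
tool_pos: [0.3982, -0.1903, 0.2817]
ee_rot: [3.141, -0.001, 0.39]
wrist_force: [0.3, -0.3, -0.2]
width: 0.0942
finger_force: 0.0
```

```bash
python3 - <<'E'
from h import *
p=robot.camera_params('wrist');print(np.round(p['tool_from_camera'],3),np.round(p['camera_matrix']))
o=robot.get_obs();print(o['time'],o['tool_pos'],o['ee_rot'])
for n,X in dict(hub=(.537,-.058,.043),hs=(.482,.239,.017)).items():print(n,proj('wrist',X))
E
```

```text
[[-0.    -0.969 -0.249  0.073]
 [ 1.    -0.    -0.     0.   ]
 [ 0.    -0.249  0.969 -0.162]
 [ 0.     0.     0.     1.   ]] [[427.   0. 324.]
 [  0. 427. 242.]
 [  0.   0.   1.]]
1.45 [ 0.39817549 -0.19029542  0.28166856] [ 3.14055089e+00 -6.59793907e-04  3.90481567e-01]
hub [[241.58187871   4.25347899]]
hs [[-95.98460232 -66.03595575]]
```

Call:
servo_tool:
  plan:
    - [1, -0.4, 0, 0, 0, 0, 94]
    - [1, -0.4, 0, 0, 0, 0, 94]
    - [1, -0.4, 0, 0, 0, 0, 94]

```text
time: 1.7
tool_pos: [0.4769, -0.1139, 0.2813]
ee_rot: [3.141, -0.002, 0.394]
wrist_force: [-0.4, -0.3, -0.6]
width: 0.0941
finger_force: 0.0
```

Call:
servo_tool:
  plan:
    - [0.5, -0.4, 0, 0, 0, 0, 94]
    - [0.5, -0.4, 0, 0, 0, 0, 94]
    - [0.5, -0.4, 0, 0, 0, 0, 94]

```text
time: 1.95
tool_pos: [0.5073, -0.0574, 0.2803]
ee_rot: [-3.14, -0.001, 0.397]
wrist_force: [-0.5, -0.1, -0.1]
width: 0.0943
finger_force: 0.0
```

```bash
python3 - <<'E'
from h import *
o=robot.get_obs();print(o['time'],o['tool_pos'],o['ee_rot'])
import pickle;pickle.dump(o,open('o1.pkl','wb'))
im=save('wrist','w1')
for n in('hub','pocket','peg','plate','carousel'):
    print(n,[(np.round(d['extent'],1).tolist(),round(d['conf'],2)) for d in robot.find_in(n,'wrist')])
hsv=cv2.cvtColor(im,cv2.COLOR_RGB2HSV)
for nm,lo,hi in(('orange',(10,150,120),(22,255,255)),('red',(0,150,100),(6,255,255)),('blue',(100,120,50),(125,255,255))):
    m=cv2.inRange(hsv,lo,hi);k,_,s,c=cv2.connectedComponentsWithStats(m)
    for i in range(1,k):
        if s[i,4]>60:print(nm,s[i].tolist(),c[i].round(1))
E
```

```text
1.95 [ 0.50731919 -0.05736464  0.28031943] [-3.13986873e+00 -5.86313763e-04  3.96713490e-01]
hub [([339.2, 180.7, 245.0, 226.9], 0.87), ([339.8, 177.6, 241.6, 269.0], 0.5)]
pocket [([342.1, 177.9, 248.3, 232.4], 0.61)]
peg [([341.6, 180.5, 242.7, 228.4], 0.89)]
plate [([338.5, 250.1, 28.2, 27.0], 0.77)]
carousel [([339.4, 177.8, 244.4, 273.6], 0.57)]
orange [271, 81, 17, 17, 192] [279.3  88.9]
orange [393, 81, 16, 17, 203] [400.3  89.1]
orange [217, 186, 16, 16, 88] [223.1 193.5]
orange [446, 187, 15, 15, 73] [454.  193.4]
orange [385, 281, 14, 13, 61] [392.8 287.3]
red [328, 296, 16, 15, 132] [335.7 302.6]
blue [314, 95, 50, 50, 476] [336.5 121.4]
blue [247, 122, 65, 66, 603] [278.6 157. ]
blue [365, 122, 65, 66, 586] [393.9 155.8]
blue [9, 171, 47, 46, 876] [ 33.  193.5]
blue [36, 170, 28, 24, 116] [ 49.4 181.7]
blue [249, 191, 63, 62, 499] [284.  218.8]
blue [363, 191, 64, 62, 639] [393.3 220.8]
blue [315, 230, 46, 46, 652] [337.4 254.2]
```

View pics/w1.png

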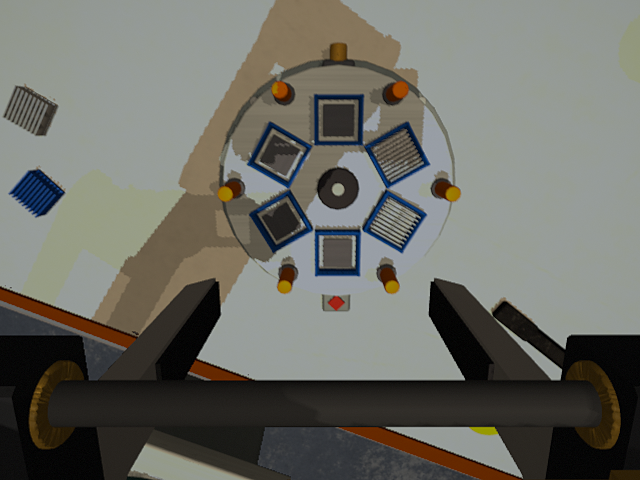

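```bash
cat > fit.py <<'E'
from h import *
from scipy.optimize import least_squares
def car(p,r,a,z):
    a=a+p[2];return [p[0]-r*np.cos(a),p[1]-r*np.sin(a),z]   # a from pointer direction, ccw
def fitcar(meas,o,cam='wrist',w=None):
    f=lambda p:(proj(cam,[car(p,*m[0]) for m in meas],o)-[m[1] for m in meas]).ravel()
    s=least_squares(f,[.537,-.058,.397],loss='soft_l1',f_scale=1);return s.x,f(s.x).reshape(-1,2)
E
python3 - <<'E'
from fit import *
import pickle;o=pickle.load(open('o1.pkl','rb'));D=np.pi/180
M=[((0,0,.043),(338.3,188.5)),((.098,-30*D,.078),(284.5,286)),((.098,30*D,.078),(391.5,286)),((.098,90*D,.078),(454,193.5)),((.098,-90*D,.078),(224,193.5)),
((.098,150*D,.078),(400,90)),((.098,210*D,.078),(279.5,90)),((.062,0,.049),(337.5,253)),((.062,np.pi,.049),(339,119.5)),((.127,0,.02),(336,302.6))]
p,r=fitcar(M,o);print(p,r.round(1).tolist())
im=cv2.imread('pics/w1.png')
c=im[70:150,0:75];g=cv2.cvtColor(c,cv2.COLOR_BGR2GRAY);cv2.imwrite('pics/hs.png',cv2.resize(c,None,fx=7,fy=7,interpolation=cv2.INTER_CUBIC))
print('hs',at('wrist',(31,110),.017,o))
E
```

```text
[ 0.53321882 -0.06012386  0.39561923] [[-0.5, -0.2], [-0.5, 0.9], [0.8, 1.0], [-0.4, 0.1], [0.5, -0.1], [0.8, -1.4], [-0.3, -1.5], [-0.0, 0.8], [-0.4, -0.4], [0.2, 2.6]]
hs [0.48610193 0.23731997 0.017     ]
```

View pics/hs.png

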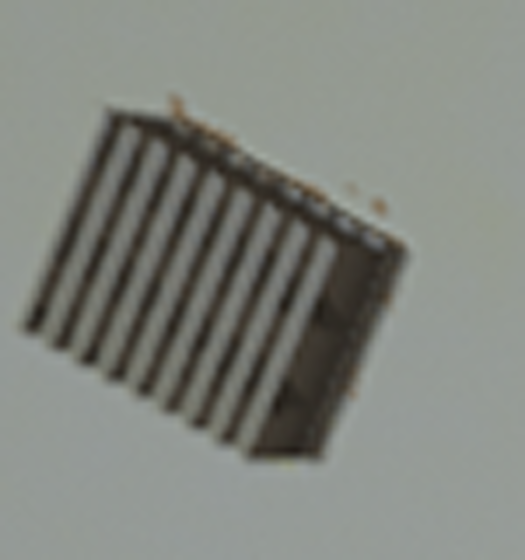

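```bash
python3 - <<'E'
from fit import *
import pickle;o=pickle.load(open('o1.pkl','rb'))
C=np.array([(110,108),(337,238),(250,458),(25,328)])/7+[0,70]
P=np.array([at('wrist',c,.017,o) for c in C]);print(P.round(4),P.mean(0))
for i in range(4):
    d=P[(i+1)%4]-P[i];print(np.linalg.norm(d),np.degrees(np.arctan2(d[1],d[0])))
d=P.mean(0)-o['tool_pos'];y=o['ee_rot'][2];print(d,'tool',d[0]*np.cos(y)+d[1]*np.sin(y),d[0]*np.sin(y)-d[1]*np.cos(y))
E
```

```text
[[0.5024 0.2557 0.017 ]
 [0.4978 0.2235 0.017 ]
 [0.4646 0.2277 0.017 ]
 [0.4697 0.2602 0.017 ]] [0.4836349  0.24176519 0.017     ]
0.032492563653584876 -98.16652442642821
0.03346858071188381 172.7586023940213
0.032839202450925344 80.99089977920761
0.03298190131632763 -7.823793728699079
[-0.02368429  0.29912982 -0.26331943] tool 0.09373565579359165 -0.2850495102305056
```

Call:
servo_tool:
  plan:
    - [0.31, -0.95, 0, 0, 0, 0, 94]
    - [0.31, -0.95, 0, 0, 0, 0, 94]
    - [0.31, -0.95, 0, 0, 0, 0, 94]

```text
time: 2.5
tool_pos: [0.4976, 0.0405, 0.2812]
ee_rot: [-3.14, -0.001, 0.391]
wrist_force: [0.5, -0.1, 0.0]
width: 0.0939
finger_force: 0.0
```

Call:
servo_tool:
  plan:
    - [0.31, -0.95, 0.3, 0, 0, 0, 94]
    - [0.31, -0.95, 0.3, 0, 0, 0, 94]
    - [0.31, -0.95, 0.3, 0, 0, 0, 94]

```text
time: 2.75
tool_pos: [0.4897, 0.1403, 0.2498]
ee_rot: [-3.14, 0.001, 0.391]
wrist_force: [0.1, -0.3, -0.0]
width: 0.0937
finger_force: 0.0
```

Call:
servo_tool:
  plan:
    - [0.31, -0.95, 0.9, 0, 0, 0.341, 60]
    - [0.31, -0.95, 0.9, 0, 0, 0.341, 60]
    - [0.31, -0.95, 0.9, 0, 0, 0.341, 60]
    - [0.31, -0.95, 0.9, 0, 0, 0.341, 60]
    - [0.31, -0.95, 0.9, 0, 0, 0.341, 60]
    - [0.31, -0.95, 0.9, 0, 0, 0.341, 60]

```text
time: 3.25
tool_pos: [0.4828, 0.2373, 0.1596]
ee_rot: [3.14, 0.002, -0.146]
wrist_force: [0.2, 0.5, -0.3]
width: 0.0607
finger_force: 0.0
```

```bash
python3 - <<'E'
from h import *
import pickle
o=robot.get_obs();print(o['time'],o['tool_pos'],o['ee_rot'],o['wrist_force']);pickle.dump(o,open('o2.pkl','wb'))
im=save('wrist','w2')
for d in robot.find_in('heat_sink','wrist'):
    e=d['extent'];print(np.round(e,1),d['conf'],at('wrist',e[:2],.0085,o))
print(proj('wrist',(.4836,.2418,.017),o))
E
```

```text
3.25 [0.48275345 0.23726404 0.15961732] [ 3.14014151e+00  1.89110339e-03 -1.45629971e-01] [ 0.19066329  0.51031032 -0.32587768]
[317.4 231.9  42.5  52.4] 0.9 [0.48405318 0.24255483 0.0085    ]
[362.4 321.8  55.6  57.4] 0.72 [0.40621759 0.21811918 0.0085    ]
[598.1 127.9  83.7 255.5] 0.49 [0.52986061 0.03450122 0.0085    ]
[616.5 115.6  46.9 230. ] 0.41 [0.53644353 0.02179818 0.0085    ]
[[318.34284722 234.99398115]]
```

View pics/w2.png

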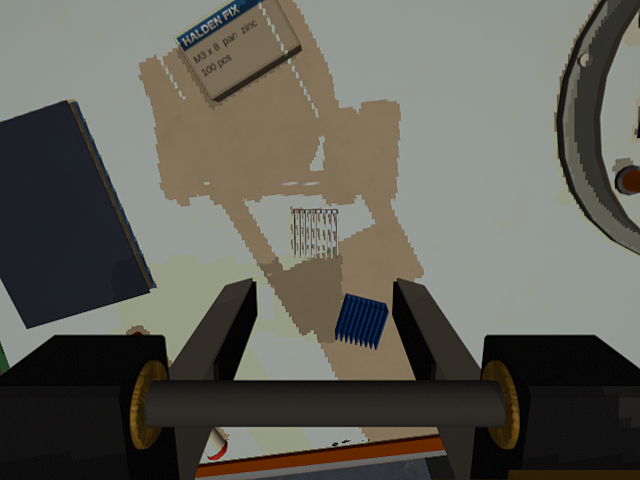

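```bash
python3 - <<'E'
from h import *
import pickle
o=pickle.load(open('o2.pkl','rb'));y=o['ee_rot'][2]
g=cv2.cvtColor(cv2.imread('pics/w2.png'),cv2.COLOR_BGR2GRAY)
print(g[225:240:5,280:350].tolist())
for uv in((315,232),(315,233.5)):
  d=at('wrist',uv,.017,o)-o['tool_pos'];print(d[0]*np.cos(y)+d[1]*np.sin(y),d[0]*np.sin(y)-d[1]*np.cos(y))
E
```

```text
[[153, 153, 152, 152, 153, 153, 152, 151, 150, 153, 143, 84, 132, 153, 49, 95, 113, 126, 158, 125, 81, 161, 152, 126, 148, 86, 158, 156, 158, 154, 128, 98, 161, 154, 151, 146, 103, 157, 156, 155, 152, 153, 152, 157, 149, 128, 156, 152, 154, 159, 149, 114, 158, 155, 154, 104, 76, 162, 152, 154, 153, 153, 153, 153, 153, 153, 153, 153, 154, 153], [153, 153, 153, 152, 152, 152, 153, 152, 150, 152, 152, 129, 105, 155, 65, 107, 150, 112, 157, 126, 86, 153, 103, 124, 153, 76, 118, 81, 116, 152, 150, 79, 82, 109, 125, 154, 98, 108, 88, 119, 159, 158, 145, 95, 123, 155, 158, 143, 74, 120, 149, 120, 161, 159, 162, 150, 76, 163, 155, 153, 152, 153, 153, 153, 153, 153, 153, 152, 153, 153], [151, 153, 152, 153, 152, 153, 152, 152, 153, 152, 151, 152, 153, 151, 57, 98, 154, 136, 152, 133, 67, 160, 147, 119, 151, 72, 132, 146, 93, 150, 149, 98, 149, 79, 127, 152, 111, 148, 76, 115, 148, 158, 145, 65, 82, 126, 157, 138, 136, 79, 113, 137, 162, 148, 76, 94, 94, 158, 138, 154, 154, 153, 153, 154, 153, 153, 153, 154, 153, 156]]
0.0024354545353138073 -0.007048686519785361
0.0013070341277500591 -0.007055330289287525
```

Call:
servo_tool:
  plan:
    - [0.02, -0.07, 0.5, 0, 0, 0, 60]
    - [0.02, -0.07, 0.9, 0, 0, 0, 60]
    - [0.02, -0.07, 0.9, 0, 0, 0, 60]
    - [0.02, -0.07, 0.9, 0, 0, 0, 60]

```text
time: 3.68
tool_pos: [0.4842, 0.2427, 0.0679]
ee_rot: [3.138, 0.006, -0.146]
wrist_force: [0.5, -0.6, -0.4]
width: 0.0601
finger_force: 0.0
```

```bash
python3 - <<'E'
from h import *
o=robot.get_obs();print(o['tool_pos'],o['ee_rot'],o['joint_positions'])
E
```

```text
[0.48423471 0.24272658 0.06794388] [ 3.13789984  0.0061979  -0.14572403] [ 3.60110368e-01  1.56207620e-01  1.60731061e+00 -2.31245842e-04
  1.38528547e+00  2.07666275e+00]
```

Call:
servo_tool:
  plan:
    - [0, -0.015, 0.3, 0, 0, 0, 60]
    - [0, -0.015, 0.44, 0, 0, 0, 60]
    - [0, -0.015, 0.44, 0, 0, 0, 60]
    - [0, -0.015, 0.44, 0, 0, 0, 28]
    - [0, -0.015, 0.44, 0, 0, 0, 28]
    - [0, -0.015, 0.44, 0, 0, 0, 28]
    - [0, -0.015, 0.44, 0, 0, 0, 28]
    - [0, -0.015, 0.44, 0, 0, 0, 28]
    - [0, -0.015, 0.44, 0, 0, 0, 28]

```text
time: 4.43
tool_pos: [0.4877, 0.2463, 0.0286]
ee_rot: [-3.14, -0.003, -0.145]
wrist_force: [-0.9, -0.2, 6.5]
width: 0.0335
finger_force: 30.0
```

Call:
servo_tool:
  plan:
    - [0, 0, 0, 0, 0, 0, 28]
    - [0, 0, -0.3, 0, 0, 0, 28]
    - [0, 0, -0.6, 0, 0, 0, 28]
    - [0, 0, -0.6, 0, 0, 0, 28]
    - [0, 0, -0.6, 0, 0, 0, 28]

```text
time: 4.85
tool_pos: [0.4879, 0.2466, 0.089]
ee_rot: [-3.139, -0.004, -0.145]
wrist_force: [-0.2, 0.3, 0.1]
width: 0.0334
finger_force: 30.0
```

```bash
python3 - <<'E'
from h import *
o=robot.get_obs();print(o)
im=save('wrist','w3')
E
```

```text
{'time': 4.85, 'joint_positions': array([3.64274387e-01, 1.40963111e-01, 1.58040502e+00, 3.65447161e-05,
       1.41526763e+00, 2.07981561e+00]), 'qvel': array([-0.000631  ,  0.03304875,  0.06146963,  0.00068434, -0.00060864,
       -0.00125696]), 'joint_torque': array([ 6.79640856e-03, -3.60796165e+01, -2.99631679e+01, -2.06793548e-02,
       -9.59028164e-02, -7.18015326e-04]), 'tool_pos': array([0.48792597, 0.2466293 , 0.08898316]), 'ee_rot': array([-3.13914549, -0.00431085, -0.14475574]), 'wrist_force': array([-0.21829388,  0.25698743,  0.05362006]), 'wrist_torque': array([ 0.00759536,  0.0223549 , -0.00987857]), 'finger_force': 29.999763071537018, 'width': 0.033361449233075546}
```

View pics/w3.png

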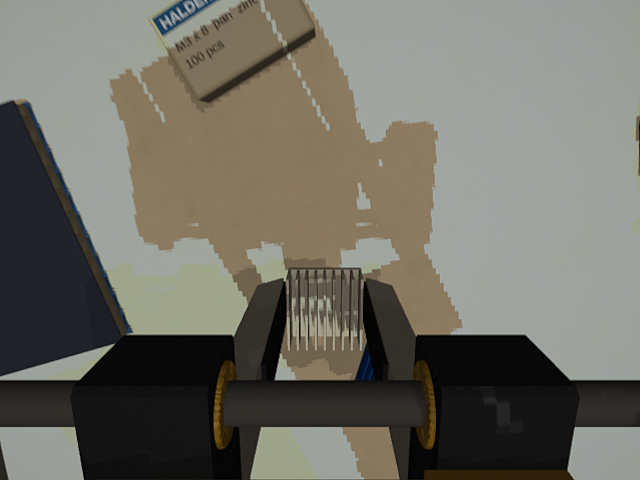

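```bash
python3 - <<'E'
from h import *
o=robot.get_obs();y=o['ee_rot'][2];z=o['tool_pos'][2]-.0116
def tl(uv,z):
    d=at('wrist',uv,z,o)-o['tool_pos'];return np.round([d[0]*np.cos(y)+d[1]*np.sin(y),d[0]*np.sin(y)-d[1]*np.cos(y)],4)
print('back edge L/R',tl((286,268),z),tl((362,268),z))
for e in np.arange(-.006,.0061,.003):
    Rt=R.from_euler('xyz',o['ee_rot']).as_matrix()
    P=[Rt@[e+a,b,.0116]+o['tool_pos'] for a in(.017,-.017) for b in(-.017,.017)];print(e,proj('wrist',P,o).round(0).tolist())
g=cv2.imread('pics/w3.png',0);print(g[255:285,300:350].mean(1).round().tolist());print(g[335:365,300:350].mean(1).round().tolist())
# targets
p=[.53322,-.06012,.3956]
t=np.array(p[:2])-.062*np.array([np.cos(p[2]),np.sin(p[2])]);print('pocket',t)
d=t-o['tool_pos'][:2];print(d)
E
```

```text
back edge L/R [ 0.0174 -0.0167] [0.0174 0.0156]
-0.006 [[286.0, 282.0], [365.0, 282.0], [287.0, 354.0], [363.0, 354.0]]
-0.003 [[286.0, 276.0], [365.0, 276.0], [287.0, 348.0], [363.0, 348.0]]
0.0 [[285.0, 269.0], [365.0, 269.0], [287.0, 342.0], [363.0, 342.0]]
0.003000000000000001 [[285.0, 262.0], [365.0, 262.0], [287.0, 335.0], [364.0, 335.0]]
0.006 [[285.0, 255.0], [365.0, 255.0], [287.0, 329.0], [364.0, 329.0]]
[130.0, 131.0, 130.0, 126.0, 122.0, 119.0, 118.0, 118.0, 118.0, 119.0, 120.0, 123.0, 95.0, 54.0, 86.0, 102.0, 100.0, 98.0, 96.0, 91.0, 87.0, 83.0, 80.0, 83.0, 92.0, 98.0, 98.0, 94.0, 88.0, 86.0]
[144.0, 122.0, 110.0, 111.0, 111.0, 112.0, 112.0, 112.0, 113.0, 113.0, 112.0, 111.0, 110.0, 110.0, 111.0, 104.0, 99.0, 99.0, 100.0, 100.0, 100.0, 100.0, 99.0, 100.0, 102.0, 106.0, 107.0, 106.0, 108.0, 109.0]
pocket [ 0.47600854 -0.08401244]
[-0.01055326 -0.33011923]
```

Call:
servo_tool:
  plan:
    - [0, 0, -0.4, 0, 0, 0, 28]
    - [0.1, 0.6, -0.8, 0, 0, 0, 28]
    - [0.1, 1, -0.8, 0, 0, 0, 28]
    - [0.1, 1, -0.8, 0, 0, 0, 28]

```text
time: 5.23
tool_pos: [0.4817, 0.1435, 0.1669]
ee_rot: [3.14, -0.0, -0.145]
wrist_force: [0.4, 0.2, -0.2]
width: 0.0336
finger_force: 30.0
```

Call:
servo_tool:
  plan:
    - [0.1, 1, 0, 0, 0, -0.1, 28]
    - [0.1, 1, 0, 0, 0, -0.15, 28]
    - [0.1, 1, 0, 0, 0, -0.17, 28]

```text
time: 5.48
tool_pos: [0.476, 0.043, 0.1647]
ee_rot: [3.141, 0.004, 0.126]
wrist_force: [0.7, -0.2, -0.7]
width: 0.0339
finger_force: 30.0
```

```bash
python3 - <<'E'
from h import *
o=robot.get_obs();p=o['tool_pos'];y=o['ee_rot'][2];print(p,y,o['finger_force'])
d=np.array([.476,-.084])-p[:2];print(d[0]*np.cos(y)+d[1]*np.sin(y),d[0]*np.sin(y)-d[1]*np.cos(y),(y-.3956)/(np.pi/2))
E
```

```text
[0.47599698 0.04298738 0.16471727] 0.12583467194327014 30.000519454479218
-0.01593428490427112 0.12598370122251196 -0.1717379417401413
```

Call:
servo_tool:
  plan:
    - [-0.16, 1, 0, 0, 0, -0.1, 28]
    - [-0.16, 1, 0, 0, 0, -0.172, 28]
    - [-0.16, 1, 0, 0, 0, -0.172, 28]
    - [-0.16, 1, 0, 0, 0, -0.172, 28]
    - [-0.16, 1, 0, 0, 0, -0.172, 28]

```text
time: 5.9
tool_pos: [0.4726, -0.0569, 0.1647]
ee_rot: [-3.139, 0.003, 0.388]
wrist_force: [0.7, -0.4, -1.2]
width: 0.0334
finger_force: 30.0
```

Call:
servo_tool:
  plan:
    - [0.1, 0.24, 0, 0, 0, 0, 28]
    - [0.1, 0.24, 0, 0, 0, 0, 28]
    - [0.1, 0.24, 0, 0, 0, 0, 28]
    - [0.1, 0.24, 0, 0, 0, 0, 28]
    - [0.1, 0.24, 0, 0, 0, 0, 28]
    - [0.1, 0.24, 0, 0, 0, 0, 28]

```text
time: 6.4
tool_pos: [0.4918, -0.0733, 0.1666]
ee_rot: [-3.141, 0.0, 0.394]
wrist_force: [0.0, -0.2, -0.3]
width: 0.0332
finger_force: 30.0
```

```bash
python3 - <<'E'
from h import *
import pickle
o=robot.get_obs();pickle.dump(o,open('o4.pkl','wb'));print(o['tool_pos'],o['ee_rot'],o['finger_force'],o['qvel'])
im=save('wrist','w4')
E
```

```text
[ 0.49181466 -0.07332232  0.16664055] [-3.14118958e+00  2.87024870e-04  3.93680236e-01] 29.999801516532898 [-0.00351025 -0.00183457 -0.0043624  -0.00264851 -0.00047684 -0.00107963]
```

View pics/w4.png

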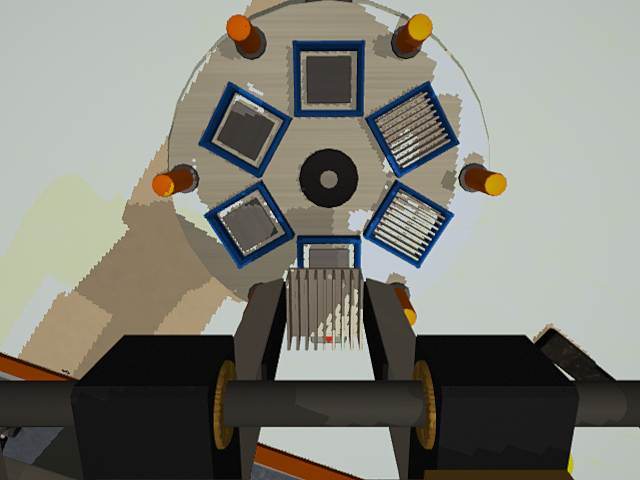

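```bash
python3 - <<'E'
from fit import *
import pickle;o=pickle.load(open('o4.pkl','rb'));D=np.pi/180
im=cv2.imread('pics/w4.png');hsv=cv2.cvtColor(im,cv2.COLOR_BGR2HSV)
m=cv2.inRange(hsv,(100,120,40),(125,255,255));m=cv2.morphologyEx(m,cv2.MORPH_CLOSE,np.ones((5,5)))
cs,_=cv2.findContours(m,cv2.RETR_EXTERNAL,cv2.CHAIN_APPROX_NONE)
for c in cs:
    if cv2.contourArea(c)>300:print([np.round(v,1) for v in cv2.minAreaRect(c)],cv2.boundingRect(c))
g=im[...,2].copy();g=cv2.inRange(cv2.cvtColor(im,cv2.COLOR_BGR2GRAY)[140:215,290:370],0,45)
k,_,s,cc=cv2.connectedComponentsWithStats(g);print(s[1:],cc[1:]+[290,140])
M=[((0,0,.043),(329,178.3)),((.098,90*D,.078),(496,183.5)),((.098,-90*D,.078),(162.5,184)),
((.098,150*D,.078),(420,27)),((.098,210*D,.078),(239,27)),((.062,np.pi,.049),(329,78.5))]
p,r=fitcar(M,o);print(p,r.round(1).tolist())
a=np.array(o['tool_pos']);y=o['ee_rot'][2]
t=np.array(car(p,.062,0,.045));d=t-a;print('pocket',t,'tool',d[0]*np.cos(y)+d[1]*np.sin(y),d[0]*np.sin(y)-d[1]*np.cos(y),p[2]-y)
for e,z in((.022,.05),(-.022,.05)):
  print(proj('wrist',[car(p,.062+e,0,z)],o), proj('wrist',[[*(np.array(car(p,.040,0,.05)[:2])+s*.022*np.array([-np.sin(p[2]),np.cos(p[2])])),.05] for s in(1,-1)],o).tolist())
E
```

```text
[array([328.7, 174.5]), array([186.1, 259. ]), np.float64(89.7)] (199, 81, 260, 188)
[array([328.5,  78. ]), array([71., 76.]), np.float64(0.0)] (293, 40, 72, 77)
[[   9    9   59   59 2403]] [[328.13524761 177.72992093]]
[ 0.53329386 -0.05963099  0.39440447] [[-0.3, 0.3], [0.7, 1.2], [-0.5, 1.1], [1.0, -0.8], [-0.8, -0.6], [-0.0, -0.2]]
pocket [ 0.47605388 -0.08345501  0.045     ] tool -0.018441937362110188 0.003311903891164777 0.0007242338245440627
[[328.66236748 300.61407777]] [[296.04053581671997, 239.51743902779694], [361.4718397790317, 239.45634708869656]]
[[328.75350863 239.48689556]] [[296.04053581671997, 239.51743902779694], [361.4718397790317, 239.45634708869656]]
```

Call:
servo_tool:
  plan:
    - [-0.186, 0.037, 0, 0, 0, 0, 28]
    - [-0.186, 0.037, 0, 0, 0, 0, 28]
    - [-0.186, 0.037, 0.3, 0, 0, 0, 28]
    - [-0.186, 0.037, 0.6, 0, 0, 0, 28]
    - [-0.186, 0.037, 0.8, 0, 0, 0, 28]
    - [-0.186, 0.037, 0.8, 0, 0, 0, 28]
    - [-0.186, 0.037, 0.8, 0, 0, 0, 28]
    - [-0.186, 0.037, 0.8, 0, 0, 0, 28]

```text
time: 7.12
tool_pos: [0.4775, -0.085, 0.0884]
ee_rot: [3.14, -0.002, 0.392]
wrist_force: [0.5, -0.1, 0.6]
width: 0.0338
finger_force: 30.0
```

```bash
python3 - <<'E'
from h import *
o=robot.get_obs();print(o['tool_pos'],o['ee_rot'],o['wrist_force'],np.array([.47605,-.08346])-o['tool_pos'][:2])
im=save('wrist','w5')
cv2.imwrite('pics/w5c.png',cv2.resize(im[100:380,200:460,::-1],None,fx=2,fy=2))
E
```

```text
[ 0.47751664 -0.08495845  0.08840449] [ 3.13995157e+00 -2.15071834e-03  3.92475119e-01] [ 0.45147222 -0.06334894  0.57268362] [-0.00146664  0.00149845]
```

View pics/w5c.png

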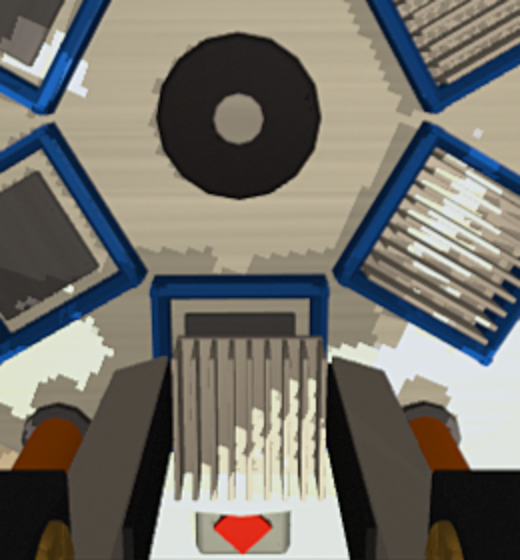

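Call:
servo_tool:
  plan:
    - [0, -0.022, 0, 0, 0, 0, 28]
    - [0, -0.022, 0, 0, 0, 0, 28]
    - [0, -0.022, 0, 0, 0, 0, 28]
    - [0, -0.022, 0.04, 0, 0, 0, 28]
    - [0, -0.022, 0.08, 0, 0, 0, 28]
    - [0, -0.022, 0.08, 0, 0, 0, 28]
    - [0, -0.022, 0.08, 0, 0, 0, 28]

```text
time: 7.75
tool_pos: [0.4754, -0.0829, 0.0786]
ee_rot: [-3.141, 0.0, 0.392]
wrist_force: [-0.2, -0.4, 0.9]
width: 0.0332
finger_force: 30.0
```

Call:
servo_tool:
  plan:
    - [0, 0, 0.015, 0, 0, 0, 28]
    - [0, 0, 0.03, 0, 0, 0, 28]
    - [0, 0, 0.045, 0, 0, 0, 28]
    - [0, 0, 0.045, 0, 0, 0, 28]
    - [0, 0, 0.045, 0, 0, 0, 28]

```text
time: 8.17
tool_pos: [0.4765, -0.0829, 0.0761]
ee_rot: [3.14, -0.002, 0.392]
wrist_force: [-0.9, 1.6, 7.4]
width: 0.0333
finger_force: 30.0
```

Call:
servo_tool:
  plan:
    - [0, 0, 0, 0, 0, 0, 46]
    - [0, 0, 0, 0, 0, 0, 46]
    - [0, 0, 0, 0, 0, 0, 46]
    - [0, 0, -0.2, 0, 0, 0, 46]
    - [0, 0, -0.5, 0, 0, 0, 46]
    - [0, 0, -0.9, 0, 0, 0, 46]
    - [-0.3, 0, -0.9, 0, 0, 0, 0]
    - [-0.3, 0, -0.9, 0, 0, 0, 0]
    - [-0.3, 0, -0.9, 0, 0, 0, 0]
    - [-0.3, 0, -0.9, 0, 0, 0, 0]
    - [-0.3, 0, -0.9, 0, 0, 0, 0]

```text
time: 9.08
tool_pos: [0.4475, -0.094, 0.1629]
ee_rot: [-3.14, 0.002, 0.393]
wrist_force: [0.2, 0.3, 0.4]
width: 0.0162
finger_force: 0.0
```

```bash
python3 - <<'E'
from h import *
import pickle
o=robot.get_obs();print(o['tool_pos'],o['ee_rot'],o['wrist_force'],o['width']);pickle.dump(o,open('o6.pkl','wb'))
im=save('wrist','w6')
print(proj('wrist',[[.476,-.0835,.062]],o))
cv2.imwrite('pics/w6c.png',cv2.resize(im[80:360,200:460,::-1],None,fx=2,fy=2,interpolation=cv2.INTER_CUBIC))
E
```

```text
[ 0.44750978 -0.09397564  0.16294673] [-3.13993846e+00  1.66822607e-03  3.92503458e-01] [0.16161706 0.29934126 0.39620946] 0.016168436990410408
[[325.9436748  203.63471117]]
```

View pics/w6c.png

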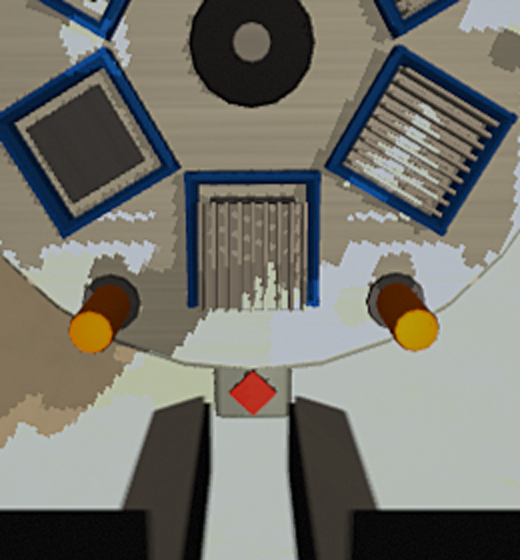

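```bash
python3 - <<'E'
from fit import *
import pickle;o=pickle.load(open('o6.pkl','rb'))
c=lambda uv:(uv[0]/2+200,uv[1]/2+80)
# refit car with local features: hub, 2 pegs, pocket inner rim mid
D=np.pi/180
M=[((0,0,.043),c((251,43))),((.098,-30*D,.078),c((90,331))),((.098,30*D,.078),c((415,330))),((.040,0,.05),c((253.5,171)))]
p,r=fitcar(M,o);print(p,r.round(1).tolist())
u=np.array([np.cos(p[2]),np.sin(p[2]),0]);v=np.array([-u[1],u[0],0])
for z in(.054,.058,.062,.065):
  t=np.array(car(p,.062,0,z))
  q=proj('wrist',[t+a*u*.017+b*v*.017 for a in(1,-1) for b in(1,-1)],o);print(z,((q-[200,80])*2).round(0).tolist())
  q=proj('wrist',[t+a*u*.022+b*v*.022 for a in(1,-1) for b in(1,-1)]-np.array([0,0,z-.05]),o)
print('rim',((q-[200,80])*2).round(0).tolist())
print('pocket',t,o['tool_pos'])
E
```

```text
[ 0.53348643 -0.05963756  0.39617631] [[0.4, -1.0], [-0.5, 0.3], [0.9, 0.2], [-0.7, 0.4]]
0.054 [[198.0, 189.0], [306.0, 189.0], [200.0, 295.0], [305.0, 294.0]]
0.058 [[197.0, 190.0], [307.0, 190.0], [199.0, 297.0], [306.0, 297.0]]
0.062 [[197.0, 192.0], [308.0, 191.0], [199.0, 300.0], [306.0, 300.0]]
0.065 [[196.0, 193.0], [309.0, 192.0], [198.0, 302.0], [307.0, 302.0]]
rim [[183.0, 172.0], [321.0, 171.0], [186.0, 307.0], [319.0, 306.0]]
pocket [ 0.47628875 -0.08356296  0.065     ] [ 0.44750978 -0.09397564  0.16294673]
```

```bash
python3 - <<'E'
import cv2,numpy as np
im=cv2.imread('pics/w6.png').astype(int)
g=im.mean(2);b=im[...,0]-im[...,2]
for r in range(164,240,1):print(r,g[r,308:346:2].round().astype(int).tolist() if r<184 or r>224 else '', int(b[r,304:350].mean())) if r<184 or r>224 else 0
print([ (c,int(g[210,c]),int(b[210,c])) for c in range(290,364)])
E
```

```text
164 [124, 119, 120, 119, 120, 119, 119, 119, 117, 107, 119, 118, 119, 115, 120, 117, 114, 97, 96] -20
165 [63, 57, 57, 57, 58, 58, 57, 58, 56, 50, 60, 60, 62, 61, 64, 61, 58, 42, 41] 3
166 [37, 47, 45, 46, 35, 39, 48, 44, 38, 37, 46, 44, 44, 38, 40, 47, 38, 41, 40] 81
167 [51, 55, 54, 57, 50, 53, 56, 55, 53, 52, 54, 54, 54, 54, 53, 53, 53, 52, 52] 87
168 [52, 54, 51, 53, 54, 53, 55, 53, 54, 54, 52, 54, 53, 54, 53, 54, 54, 53, 55] 87
169 [50, 49, 49, 49, 47, 46, 45, 44, 45, 46, 44, 46, 45, 46, 44, 45, 45, 45, 45] 77
170 [33, 35, 31, 32, 31, 30, 29, 30, 29, 28, 29, 28, 29, 28, 28, 30, 31, 31, 30] 56
171 [21, 19, 20, 21, 20, 20, 20, 21, 22, 20, 20, 19, 18, 18, 19, 18, 20, 19, 18] 46
172 [77, 95, 94, 76, 95, 95, 95, 90, 78, 96, 105, 110, 118, 123, 123, 124, 91, 124, 123] -15
173 [129, 131, 132, 128, 133, 133, 133, 133, 129, 133, 134, 137, 138, 140, 140, 141, 131, 142, 140] -29
174 [139, 138, 137, 139, 139, 138, 138, 139, 139, 139, 137, 138, 138, 137, 136, 137, 138, 137, 137] -29
175 [138, 138, 137, 140, 138, 137, 137, 137, 138, 137, 137, 135, 137, 137, 136, 136, 138, 138, 137] -28
176 [1
[... 2746 characters left out ...]
(321, 84, -18), (322, 112, -25), (323, 111, -24), (324, 106, -23), (325, 95, -22), (326, 127, -29), (327, 111, -27), (328, 100, -22), (329, 103, -23), (330, 97, -22), (331, 86, -20), (332, 122, -29), (333, 121, -30), (334, 90, -23), (335, 92, -22), (336, 94, -23), (337, 91, -21), (338, 75, -18), (339, 128, -30), (340, 106, -24), (341, 100, -22), (342, 102, -23), (343, 94, -22), (344, 65, -16), (345, 119, -26), (346, 126, -30), (347, 72, -16), (348, 107, -24), (349, 131, -31), (350, 76, -19), (351, 76, -18), (352, 129, -33), (353, 95, -14), (354, 23, 52), (355, 30, 51), (356, 35, 54), (357, 47, 81), (358, 44, 93), (359, 75, 28), (360, 141, -33), (361, 172, 5), (362, 159, -2), (363, 115, -34)]
```

Call:
servo_tool:
  plan:
    - [0, 0, 0, 0, 0, 0, 46]
    - [0, 0, 0, 0, 0, 0, 46]
    - [0.3, 0, 0, 0, 0, 0, 46]
    - [0.3, 0, 0, 0, 0, 0, 46]
    - [0.3, 0, 0.4, 0, 0, 0, 46]
    - [0.3, 0, 0.7, 0, 0, 0, 46]
    - [0.3, 0, 0.9, 0, 0, 0, 46]
    - [0.3, 0, 0.9, 0, 0, 0, 46]
    - [0.3, 0, 0.9, 0, 0, 0, 46]

```text
time: 9.88
tool_pos: [0.4746, -0.0826, 0.0733]
ee_rot: [-3.14, 0.002, 0.393]
wrist_force: [0.3, -0.6, 0.4]
width: 0.0459
finger_force: 0.0
```

Call:
servo_tool:
  plan:
    - [0, 0, 0, 0, 0, 0, 28]
    - [0, 0, 0, 0, 0, 0, 28]
    - [0, 0, 0, 0, 0, 0, 28]
    - [0, 0, 0, 0, 0, 0, 28]
    - [0, 0, -0.03, 0, 0, 0, 28]
    - [0, 0, -0.03, 0, 0, 0, 28]
    - [0.029, 0, -0.03, 0, 0, 0, 28]
    - [0.029, 0, -0.03, 0, 0, 0, 28]
    - [0.029, 0, -0.03, 0, 0, 0, 28]
    - [0.029, 0, -0.03, 0, 0, 0, 28]

```text
time: 10.72
tool_pos: [0.478, -0.0816, 0.077]
ee_rot: [-3.141, 0.001, 0.392]
wrist_force: [-0.6, -0.5, -1.3]
width: 0.0331
finger_force: 30.0
```

Call:
servo_tool:
  plan:
    - [0, 0, 0.01, 0, 0, 0, 28]
    - [0, 0, 0.02, 0, 0, 0, 28]
    - [0, 0, 0.03, 0, 0, 0, 28]
    - [0, 0, 0.03, 0, 0, 0, 28]
    - [0, 0, 0.03, 0, 0, 0, 28]

```text
time: 11.13
tool_pos: [0.4784, -0.0818, 0.0759]
ee_rot: [3.141, -0.0, 0.392]
wrist_force: [-2.8, 0.3, 7.7]
width: 0.0335
finger_force: 30.0
```

Call:
servo_tool:
  plan:
    - [0, 0, -0.01, 0, 0, 0, 46]
    - [0, 0, -0.01, 0, 0, 0, 46]
    - [0, 0, -0.01, 0, 0, 0, 46]
    - [0, 0, -0.2, 0, 0, 0, 46]
    - [0, 0, -0.5, 0, 0, 0, 46]
    - [0, 0, -0.87, 0, 0, 0, 46]
    - [-0.33, 0, -0.87, 0, 0, 0, 46]
    - [-0.33, 0, -0.87, 0, 0, 0, 46]
    - [-0.33, 0, -0.87, 0, 0, 0, 46]
    - [-0.33, 0, -0.87, 0, 0, 0, 46]

```text
time: 11.97
tool_pos: [0.4475, -0.0942, 0.1604]
ee_rot: [-3.141, 0.001, 0.392]
wrist_force: [-0.6, -0.4, -1.1]
width: 0.0459
finger_force: 0.0
```

```bash
cat > meas.py <<'E'
from fit import *
import sys,pickle
def run(n):
    o=robot.get_obs();print(o['tool_pos'],o['ee_rot'],o['wrist_force'],o['width']);pickle.dump(o,open(n+'.pkl','wb'))
    im=save('wrist',n).astype(int)
    p=[.5334,-.0596,.396];u=np.array([np.cos(p[2]),np.sin(p[2]),0]);v=np.array([-u[1],u[0],0])
    f=lambda z,h:proj('wrist',[np.array(car(p,.062,0,z))+a*u*h+b*v*h for a in(1,-1) for b in(1,-1)],o).round(1).tolist()
    print('top .062',f(.062,.017),'top .054',f(.054,.017),'rim out',f(.05,.022))
    g=im.mean(2);b=im[...,2]-im[...,0]
    for r in range(158,245):print(r,int(g[r,308:344].mean()),int(g[r,308:344].std()),int(b[r,308:344].mean()),end=' | ')
    print();print([(c,int(g[195:220,c].mean()),int(b[195:220,c].mean())) for c in range(285,370)])
E
python3 -c "import meas;meas.run('w7')"
```

```text
[ 0.44748687 -0.09419341  0.16039252] [-3.14064875e+00  5.97696254e-04  3.91876095e-01] [-0.64289967 -0.40254596 -1.0524468 ] 0.04590634900188464
top .062 [[297.5, 176.3], [353.6, 176.1], [298.6, 231.1], [352.9, 230.8]] top .054 [[298.3, 175.0], [352.8, 174.8], [299.3, 228.3], [352.1, 228.1]] rim out [[290.5, 166.5], [360.4, 166.1], [292.2, 234.4], [359.3, 234.1]]
158 130 0 -27 | 159 131 0 -27 | 160 133 0 -28 | 161 131 0 -28 | 162 128 0 -27 | 163 128 0 -27 | 164 136 5 -32 | 165 74 5 -15 | 166 35 4 69 | 167 50 1 83 | 168 51 0 85 | 169 51 1 84 | 170 34 1 61 | 171 21 1 46 | 172 59 7 18 | 173 124 1 -25 | 174 137 1 -30 | 175 134 5 -28 | 176 127 11 -27 | 177 120 13 -25 | 178 82 13 -16 | 179 58 31 -11 | 180 97 16 -22 | 181 106 15 -24 | 182 104 15 -23 | 183 104 15 -23 | 184 103 15 -23 | 185 104 16 -23 | 186 103 15 -23 | 187 104 16 -23 | 188 103 15 -23 | 189 103 15 -23 | 190 103 15 -23 | 191 104 16 -23 | 192 105 15 -23 | 193 105 16 -24 | 194 103 15 -23 | 195 104 15 -23 | 196 104 16 -23 | 197 104 16 -23 | 198 103 16 -23 | 199 103 15 -23 | 200 104 15 -23 | 201 104 16 -23 | 202 106 16 -24 | 203 
[... 1386 characters left out ...]
23), (328, 104, -23), (329, 99, -22), (330, 86, -20), (331, 114, -26), (332, 118, -26), (333, 110, -19), (334, 118, -22), (335, 120, -23), (336, 109, -21), (337, 67, -16), (338, 117, -27), (339, 114, -23), (340, 131, -22), (341, 134, -23), (342, 113, -22), (343, 60, -14), (344, 97, -23), (345, 117, -25), (346, 118, -18), (347, 137, -18), (348, 136, -21), (349, 83, -19), (350, 63, -12), (351, 134, -25), (352, 113, -23), (353, 19, 45), (354, 36, 64), (355, 35, 59), (356, 42, 69), (357, 61, 108), (358, 62, 103), (359, 100, 35), (360, 154, -23), (361, 140, -20), (362, 139, -18), (363, 137, -19), (364, 137, -19), (365, 137, -18), (366, 142, -15), (367, 141, -16), (368, 139, -17), (369, 139, -18)]
```

Call:
servo_tool:
  plan:
    - [0, 0, 0, 0, 0, 0, 0]
    - [0.15, 0, 0, 0, 0, 0, 0]
    - [0.306, 0.01, 0, 0, 0, 0, 0]
    - [0.306, 0.01, 0, 0, 0, 0, 0]
    - [0.306, 0.01, 0.3, 0, 0, 0, 0]
    - [0.306, 0.01, 0.6, 0, 0, 0, 0]
    - [0.306, 0.01, 0.75, 0, 0, 0, 0]
    - [0.306, 0.01, 0.75, 0, 0, 0, 0]
    - [0.306, 0.01, 0.75, 0, 0, 0, 0]
    - [0.306, 0.01, 0.75, 0, 0, 0, 0]

```text
time: 12.85
tool_pos: [0.4766, -0.0837, 0.0868]
ee_rot: [3.141, -0.0, 0.393]
wrist_force: [1.1, 0.3, 0.5]
width: 0.0005
finger_force: 0.0
```

Call:
servo_tool:
  plan:
    - [0, 0, 0.02, 0, 0, 0, 0]
    - [0, 0, 0.04, 0, 0, 0, 0]
    - [0, 0, 0.06, 0, 0, 0, 0]
    - [0, 0, 0.06, 0, 0, 0, 0]
    - [0, 0, 0.06, 0, 0, 0, 0]

```text
time: 13.27
tool_pos: [0.4763, -0.0836, 0.0804]
ee_rot: [3.141, 0.0, 0.392]
wrist_force: [0.2, 0.4, -0.3]
width: 0.0002
finger_force: 0.0
```

Call:
servo_tool:
  plan:
    - [0, 0, 0.01, 0, 0, 0, 0]
    - [0, 0, 0.02, 0, 0, 0, 0]
    - [0, 0, 0.03, 0, 0, 0, 0]
    - [0, 0, 0.03, 0, 0, 0, 0]
    - [0, 0, 0.03, 0, 0, 0, 0]

```text
time: 13.68
tool_pos: [0.4765, -0.0836, 0.0776]
ee_rot: [3.141, -0.0, 0.392]
wrist_force: [-1.4, 0.0, 2.0]
width: 0.0008
finger_force: 0.9
```

Call:
servo_tool:
  plan:
    - [0, 0, 0.01, 0, 0, 0, 0]
    - [0, 0, 0.02, 0, 0, 0, 0]
    - [0, 0, 0.02, 0, 0, 0, 0]
    - [0, 0, 0.02, 0, 0, 0, 0]

```text
time: 14.02
tool_pos: [0.4766, -0.0837, 0.0765]
ee_rot: [3.141, -0.0, 0.392]
wrist_force: [-2.7, -0.6, 7.0]
width: 0.0004
finger_force: 3.2
```

Call:
servo_tool:
  plan:
    - [0, 0, 0.01, 0, 0, 0, 0]
    - [0, 0, 0.015, 0, 0, 0, 0]
    - [0, 0, 0.015, 0, 0, 0, 0]
    - [0, 0, 0.015, 0, 0, 0, 0]

```text
time: 14.35
tool_pos: [0.4766, -0.0837, 0.0752]
ee_rot: [3.141, -0.001, 0.392]
wrist_force: [-1.8, 0.5, 7.8]
width: 0.0004
finger_force: 3.6
```

Call:
servo_tool:
  plan:
    - [0, 0, 0.01, 0, 0, 0, 0]
    - [0, 0, 0.015, 0, 0, 0, 0]
    - [0, 0, 0.015, 0, 0, 0, 0]
    - [0, 0, 0.015, 0, 0, 0, 0]

```text
time: 14.68
tool_pos: [0.4767, -0.0838, 0.0748]
ee_rot: [3.14, -0.001, 0.393]
wrist_force: [-4.1, 0.8, 11.5]
width: 0.0003
finger_force: 5.9
```

Call:
servo_tool:
  plan:
    - [0, 0, 0.01, 0, 0, 0, 0]
    - [0, 0, 0.015, 0, 0, 0, 0]
    - [0, 0, 0.015, 0, 0, 0, 0]
    - [0, 0, 0.015, 0, 0, 0, 0]

```text
time: 15.02
tool_pos: [0.4768, -0.0839, 0.0745]
ee_rot: [3.14, -0.001, 0.393]
wrist_force: [-6.9, 0.9, 17.7]
width: 0.0006
finger_force: 8.7
```

Call:
servo_tool:
  plan:
    - [0, 0, 0.006, 0, 0, 0, 0]
    - [0, 0, 0.008, 0, 0, 0, 0]
    - [0, 0, 0.008, 0, 0, 0, 0]
    - [0, 0, 0.008, 0, 0, 0, 0]
    - [0, 0, 0.008, 0, 0, 0, 0]
    - [0, 0, 0.008, 0, 0, 0, 0]
    - [0, 0, 0.008, 0, 0, 0, 0]
    - [0, 0, 0.008, 0, 0, 0, 0]
    - [0, 0, 0.008, 0, 0, 0, 0]

```text
time: 15.77
tool_pos: [0.4769, -0.0839, 0.0744]
ee_rot: [3.14, -0.001, 0.393]
wrist_force: [-6.8, 1.8, 19.7]
width: 0.0001
finger_force: 10.2
```

Call:
servo_tool:
  plan:
    - [0, 0, -0.1, 0, 0, 0, 0]
    - [0, 0, -0.4, 0, 0, 0, 0]
    - [0, 0, -0.88, 0, 0, 0, 0]
    - [-0.33, 0, -0.88, 0, 0, 0, 0]
    - [-0.33, 0, -0.88, 0, 0, 0, 0]
    - [-0.33, 0, -0.88, 0, 0, 0, 0]
    - [-0.33, 0, -0.88, 0, 0, 0, 0]

```text
time: 16.35
tool_pos: [0.4456, -0.096, 0.1571]
ee_rot: [-3.141, 0.001, 0.392]
wrist_force: [0.3, 0.1, 0.4]
width: 0.0003
finger_force: 0.0
```

```bash
python3 -c "
import meas;meas.run('w8')
import cv2;im=cv2.imread('pics/w8.png')[120:270,220:420];cv2.imwrite('pics/w8c.png',cv2.resize(im,None,fx=4,fy=4,interpolation=cv2.INTER_CUBIC))"|head -3
```

```text
[ 0.4456287  -0.0959958   0.15707467] [-3.14066374e+00  5.35816904e-04  3.91885097e-01] [0.31323814 0.14173292 0.42680487] 0.00027394682693049214
top .062 [[295.4, 172.8], [352.4, 172.6], [296.6, 228.5], [351.8, 228.3]] top .054 [[296.3, 171.6], [351.6, 171.4], [297.4, 225.7], [351.0, 225.5]] rim out [[288.5, 163.0], [359.4, 162.6], [290.2, 232.0], [358.3, 231.7]]
158 131 0 -27 | 159 129 0 -27 | 160 131 1 -29 | 161 116 8 -22 | 162 59 6 2 | 163 41 3 81 | 164 51 1 85 | 165 52 0 86 | 166 44 1 75 | 167 29 1 55 | 168 19 0 46 | 169 90 10 -7 | 170 131 8 -27 | 171 94 9 -21 | 172 96 24 -22 | 173 96 30 -21 | 174 106 15 -23 | 175 111 18 -24 | 176 111 18 -24 | 177 110 18 -24 | 178 109 19 -24 | 179 110 18 -24 | 180 108 18 -24 | 181 109 18 -24 | 182 108 18 -24 | 183 111 19 -25 | 184 110 17 -25 | 185 107 18 -24 | 186 105 17 -23 | 187 106 17 -23 | 188 107 18 -24 | 189 108 18 -24 | 190 108 17 -24 | 191 106 17 -24 | 192 106 17 -23 | 193 106 16 -23 | 194 106 17 -24 | 195 106 16 -24 | 196 105 17 -24 | 197 106 17 -24 | 198 105 17 -23 | 199 107 18 -24 | 200 107 17 -24 | 201 105 17 -24 | 202 103 16 -23 | 203 101 17 -23 | 204 104 17 -24 | 205 106 17 -24 | 206 105 17 -24 | 207 104 16 -23 | 208 102 16 -23 | 209 99 15 -22 | 210 98 14 -22 | 211 96 13 -22 | 212 94 12 -21 | 213 93 11 -21 | 214 91 9 -21 | 215 90 8 -20 | 216 90 9 -21 | 217 90 9 -20 | 218 89 9 -20 | 219 88 9 -20 | 220 93 21 -20 | 221 105 31 -20 | 222 110 35 -21 | 223 96 23 -17 | 224 63 20 -2 | 225 51 28 24 | 226 55 26 27 | 227 55 28 24 | 228 42 13 36 | 229 48 14 87 | 230 50 15 104 | 231 100 20 56 | 232 171 10 0 | 233 181 11 -6 | 234 179 2 -2 | 235 179 3 0 | 236 178 2 -2 | 237 178 2 -2 | 238 178 2 -1 | 239 179 2 0 | 240 177 2 -6 | 241 179 2 -1 | 242 180 1 3 | 243 179 2 2 | 244 179 2 -1 |
```

View pics/w8c.png

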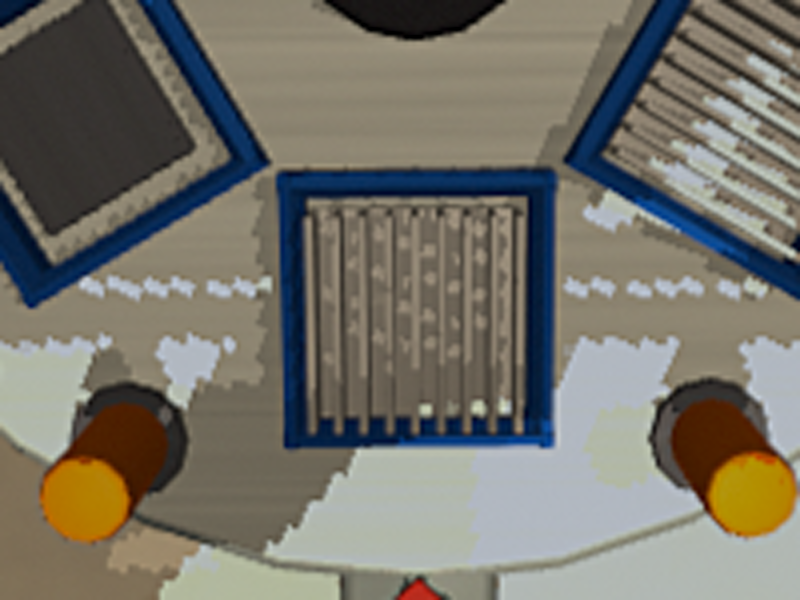

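Call:
servo_tool:
  plan:
    - [0.1, -0.4, 0, 0, 0, 0, 0]
    - [0.1, -0.84, 0, 0, 0, 0, 0]
    - [0.1, -0.84, 0, 0, 0, 0, 0]
    - [0.1, -0.84, 0, 0, 0, 0, 0]
    - [0.1, -0.84, 0.4, 0, 0, 0, 0]
    - [0.1, -0.84, 0.8, 0, 0, 0, 0]
    - [0.1, -0.84, 0.85, 0, 0, 0, 0]
    - [0.1, -0.84, 0.85, 0, 0, 0, 0]
    - [0.1, -0.84, 0.85, 0, 0, 0, 0]

```text
time: 17.15
tool_pos: [0.4238, -0.0155, 0.0737]
ee_rot: [3.141, -0.0, 0.391]
wrist_force: [0.9, 0.1, 0.2]
width: 0.0003
finger_force: 0.0
```

```bash
cat > rel.py <<'E'
from h import *
o=robot.get_obs();d=o['tool_pos']-np.array([.5334,-.0596,0]);y=.393
print(o['time'],'rel x,y',d[0]*np.cos(y)+d[1]*np.sin(y),d[0]*np.sin(y)-d[1]*np.cos(y),d[2],o['ee_rot'],o['wrist_force'])
E
python3 rel.py
```

```text
17.15 rel x,y -0.08433297038733638 -0.08272548796691873 0.07371387801651029 [ 3.14121923e+00 -3.95347749e-05  3.91485830e-01] [0.92930465 0.12492884 0.16113403]
```

Call:
servo_tool:
  plan:
    - [0, 0.05, 0, 0, 0, 0, 0]
    - [0, 0.1, 0, 0, 0, 0, 0]
    - [-0.01, 0.13, 0, 0, 0, 0, 0]
    - [-0.02, 0.16, 0, 0, 0, 0, 0]
    - [-0.03, 0.19, 0, 0, 0, 0, 0]
    - [-0.04, 0.22, 0, 0, 0, 0, 0]
    - [-0.05, 0.25, 0, 0, 0, 0, 0]
    - [-0.05, 0.25, 0, 0, 0, 0, 0]

```text
time: 17.82
tool_pos: [0.4276, -0.0389, 0.074]
ee_rot: [-3.139, -0.0, 0.392]
wrist_force: [-2.2, 3.7, 4.0]
width: 0.0004
finger_force: 2.5
```

```bash
python3 rel.py
```

```text
17.8167 rel x,y -0.08983046263988656 -0.05963221989225565 0.07403869588165678 [-3.13884518e+00 -4.98123025e-04  3.92193144e-01] [-2.16507294  3.73305426  3.98196966]
```

Call:
servo_tool:
  plan:
    - [-0.015, 0.03, 0, 0, 0, 0, 0]
    - [-0.025, 0.06, 0, 0, 0, 0, 0]
    - [-0.035, 0.09, 0, 0, 0, 0, 0]
    - [-0.045, 0.12, 0, 0, 0, 0, 0]
    - [-0.05, 0.15, 0, 0, 0, 0, 0]
    - [-0.06, 0.18, 0, 0, 0, 0, 0]
    - [-0.065, 0.21, 0, 0, 0, 0, 0]
    - [-0.07, 0.24, 0, 0, 0, 0, 0]
    - [-0.075, 0.27, 0, 0, 0, 0, 0]
    - [-0.08, 0.3, 0, 0, 0, 0, 0]
    - [-0.08, 0.3, 0, 0, 0, 0, 0]

```text
time: 18.73
tool_pos: [0.4317, -0.071, 0.0731]
ee_rot: [3.141, 0.001, 0.392]
wrist_force: [-0.7, 1.3, 0.3]
width: 0.0007
finger_force: 0.5
```

```bash
python3 rel.py
```

```text
18.7333 rel x,y -0.09829004290226043 -0.028366694386762568 0.0731401410976461 [3.14147879e+00 5.79679704e-04 3.91907717e-01] [-0.66608669  1.33272604  0.26846871]
```

Call:
servo_tool:
  plan:
    - [0, 0.02, 0, 0, 0, 0, 0]
    - [0, 0.04, 0, 0, 0, 0, 0]
    - [0, 0.06, 0, 0, 0, 0, 0]
    - [0, 0.08, 0, 0, 0, 0, 0]
    - [0, 0.1, 0, 0, 0, 0, 0]
    - [0, 0.1, 0, 0, 0, 0, 0]
    - [0, 0.1, 0, 0, 0, 0, 0]

```text
time: 19.32
tool_pos: [0.4368, -0.0805, 0.0734]
ee_rot: [3.14, -0.002, 0.392]
wrist_force: [0.6, -1.6, 0.2]
width: 0.0004
finger_force: 0.0
```

```bash
python3 rel.py; python3 - <<'E'
from h import *
for c in('top','wrist'):
    im=save(c,'t9'+c);hsv=cv2.cvtColor(im,cv2.COLOR_RGB2HSV)
    m=cv2.inRange(hsv,(10,130,100),(24,255,255));k,_,s,q=cv2.connectedComponentsWithStats(m)
    for i in range(1,k):
        if s[i,4]>(4 if c=='top' else 60) and (c!='top' or (295<q[i,0]<390 and 205<q[i,1]<300)):
            print(c,s[i,4],q[i].round(1))
D=np.pi/180
for w in(0,30,60):
    print(w,[proj('top',[.5334-.098*np.cos(.394+(30+w)*D+k*60*D),-.0596-.098*np.sin(.394+(30+w)*D+k*60*D),.078]).round(1)[0].tolist() for k in range(6)])
E
```

```text
19.3167 rel x,y -0.09719457034533725 -0.017695898326130773 0.07337076272311477 [ 3.13951086e+00 -1.59979650e-03  3.92156573e-01] [ 0.5795829  -1.57993782  0.23176885]
top 33 [326.2 214.7]
top 13 [363.6 219.4]
top 16 [307.  246.5]
top 16 [380.  251.5]
top 11 [322.6 278.4]
wrist 1022 [601.9 192.2]
wrist 1067 [151.8 209.3]
wrist 739 [376.5 321.1]
wrist 299 [316.4 410.1]
wrist 229 [332.3 420.7]
wrist 2329 [126.7 445.9]
wrist 63 [622.3 471.5]
0 [[373.5, 270.0], [376.8, 233.7], [347.1, 212.6], [313.9, 226.9], [309.8, 263.0], [339.8, 284.9]]
30 [[380.1, 252.3], [364.7, 219.2], [328.5, 215.4], [307.0, 244.3], [321.8, 277.9], [358.8, 282.0]]
60 [[376.8, 233.7], [347.1, 212.6], [313.9, 226.9], [309.8, 263.0], [339.8, 284.9], [373.5, 270.0]]
```

Call:
servo_tool:
  plan:
    - [0, 0.015, 0, 0, 0, 0, 0]
    - [0, 0.03, 0, 0, 0, 0, 0]
    - [0, 0.04, 0, 0, 0, 0, 0]
    - [0, 0.04, 0, 0, 0, 0, 0]
    - [0, 0.04, 0, 0, 0, 0, 0]
    - [0, 0.04, 0, 0, 0, 0, 0]

```text
time: 19.92
tool_pos: [0.4374, -0.0836, 0.073]
ee_rot: [3.141, 0.0, 0.392]
wrist_force: [0.4, 1.0, -0.1]
width: 0.0005
finger_force: 0.0
```

```bash
python3 rel.py; cat > pegs.py <<'E'
from h import *
im=save('top','t10');hsv=cv2.cvtColor(im,cv2.COLOR_RGB2HSV)
m=cv2.inRange(hsv,(10,130,100),(24,255,255));k,_,s,q=cv2.connectedComponentsWithStats(m)
print([q[i].round(1).tolist() for i in range(1,k) if s[i,4]>4 and 295<q[i,0]<390 and 205<q[i,1]<300])
E
python3 pegs.py
```

```text
19.9167 rel x,y -0.09787945638958401 -0.014624284440555725 0.0729918170772204 [3.14136373e+00 5.88114274e-05 3.92308342e-01] [ 0.35474985  1.03281368 -0.13949628]
[[325.6, 214.8], [362.5, 218.5], [307.4, 247.6], [380.1, 250.4], [323.6, 278.9]]
```

Call:
servo_tool:
  plan:
    - [0, 0, 0, 0, 0, 0, 0]
    - [0, 0, 0, 0, 0, 0, 0]
    - [0, 0, 0, 0, 0, 0, 0]
    - [0, 0, 0, 0, 0, 0, 0]
    - [0, 0, 0, 0, 0, 0, 0]
    - [0, 0, 0, 0, 0, 0, 0]

```text
time: 20.47
tool_pos: [0.4374, -0.0835, 0.073]
ee_rot: [3.141, -0.0, 0.392]
wrist_force: [0.0, 0.1, -0.7]
width: 0.0007
finger_force: 0.0
```

```bash
python3 rel.py; python3 pegs.py
```

```text
20.4667 rel x,y -0.09784009769897889 -0.014687895899753958 0.0730437736481951 [ 3.14147649e+00 -2.75801530e-05  3.92354185e-01] [ 0.01388361  0.14513987 -0.68862026]
[[325.5, 214.8], [362.6, 218.6], [307.2, 247.8], [380.1, 250.1], [323.9, 278.7]]
```

Call:
servo_tool:
  plan:
    - [0, 0.015, 0, 0, 0, 0, 0]
    - [0, 0.03, 0, 0, 0, 0, 0]
    - [0.005, 0.045, 0, 0, 0, 0, 0]
    - [0.005, 0.06, 0, 0, 0, 0, 0]
    - [0.005, 0.06, 0, 0, 0, 0, 0]
    - [0.005, 0.06, 0, 0, 0, 0, 0]
    - [0.005, 0.06, 0, 0, 0, 0, 0]

```text
time: 21.1
tool_pos: [0.4402, -0.0889, 0.073]
ee_rot: [3.142, 0.0, 0.392]
wrist_force: [-0.9, 0.3, -0.7]
width: 0.0004
finger_force: 0.0
```

```bash
python3 rel.py; python3 pegs.py
```

```text
21.1 rel x,y -0.09733694323233591 -0.008631700887285512 0.07299614099184099 [3.14150043e+00 2.25588793e-05 3.92303176e-01] [-0.86003664  0.26862765 -0.68790012]
[[324.4, 212.4], [358.2, 216.3], [322.3, 219.6], [379.9, 245.5], [307.4, 252.6]]
```

Call:
servo_tool:
  plan:
    - [0, 0, 0, 0, 0, 0, 0]
    - [0, 0, 0, 0, 0, 0, 0]
    - [0, 0, 0, 0, 0, 0, 0]
    - [0, 0, 0, 0, 0, 0, 0]

```text
time: 21.48
tool_pos: [0.4402, -0.0888, 0.0731]
ee_rot: [3.141, -0.0, 0.392]
wrist_force: [-0.3, 0.2, 0.0]
width: 0.0004
finger_force: 0.0
```

```bash
python3 rel.py; python3 pegs.py
```

```text
21.4833 rel x,y -0.09732994971799594 -0.008697665045287059 0.07305420561922729 [ 3.14142064e+00 -3.55443288e-05  3.92451497e-01] [-0.26730072  0.20577387  0.04859596]
[[324.4, 212.4], [347.2, 213.2], [314.0, 227.8], [376.6, 234.4], [310.4, 263.6]]
```

Call:
servo_tool:
  plan:
    - [0, 0, -0.3, 0, 0, 0, 0]
    - [0, 0, -0.6, 0, 0, 0, 0]
    - [0, 0, -0.9, 0, 0, 0, 0]
    - [-0.3, 0, -0.9, 0, 0, 0, 0]
    - [-0.3, 0, -0.9, 0, 0, 0, 0]
    - [-0.3, 0, -0.9, 0, 0, 0, 0]
    - [-0.3, 0, -0.9, 0, 0, 0, 0]

```text
time: 22.12
tool_pos: [0.4123, -0.1001, 0.1625]
ee_rot: [-3.141, 0.0, 0.392]
wrist_force: [-0.2, 0.7, 0.5]
width: 0.0005
finger_force: 0.0
```

```bash
python3 rel.py; python3 pegs.py; python3 - <<'E'
from h import *
o=robot.get_obs();im=save('wrist','w11').astype(int)
# loaded pocket now at +60deg: compare brightness/dark plate in pocket at pointer vs loaded
for w in(0,60,120,180):
    a=.394+np.radians(w);q=proj('wrist',[.5334-.062*np.cos(a),-.0596-.062*np.sin(a),.05],o)[0];c,r=q.round().astype(int)
    if 10<c<630 and 10<r<470:P=im[r-8:r+8,c-8:c+8].mean(2);print(w,q.round(),P.mean(),P.std())
E
```

```text
22.1167 rel x,y -0.1273967990497018 -0.008922528876340194 0.16251583675273826 [-3.14110698e+00  1.38351981e-04  3.91997290e-01] [-0.18986431  0.67424775  0.46497316]
[[324.5, 212.3], [347.2, 213.2], [314.0, 227.8], [376.6, 234.4], [310.4, 263.8], [339.8, 285.2]]
0 [338. 146.] 51.139322916666664 0.9354786875666882
60 [427.  93.] 71.6328125 34.95497699034287
```

The wheel sits at the next click. An empty pocket stands at the pointer, the loaded one has moved on, and the arm is clear. I'm handing in.

```bash
python3 -c "
from bench import robot
print(robot.close_job())"
```

```text
the job is handed in; nothing more can be done
None
```

I loaded the heat sink, pressed it down to the stop with about 20 N, turned the wheel one click counter-clockwise and handed the job in after about 22 s. The first placing landed about 3 mm too far out, so I regripped and re-seated it before pressing. No force reading came near 35 N, and the last camera check showed an empty pocket at the pointer.

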